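Lay the carton down, lift the locked lid stay and shut the bench drawer

ROBOT

A 6-joint arm with a two-finger parallel gripper is mounted at the origin on a cart in front of the work surface, level with it; the furniture and walls round the work are solid. World frame = base frame: x ahead of the robot, y to its left, z up, the work surface at z = 0. Lengths are in mm, angles in rad, forces in N, time in s.
With the tool pointing down it reaches from about 350 to 725 mm from the base axis. Payload 4.3 kg.
Tool frame: the origin (TCP) lies at the very end of the fingers, on their centre line; the grasp point (between the pads) lies 19 mm behind it (manip.grip_depth is the distance from the TCP to the grasp point, in mm); z points along the fingers, y is the direction in which the jaws open and shut (so a half turn about z gives the same grasp; the last joint's range is limited). The gripper opens to 85 mm and grips with 20 to 120 N. Pads are 22 mm wide; open, the fingers measure 114 mm over their backs; the gripper's body (76 mm by 85 mm) begins 54 mm behind the grasp point. The pads swing forward as they close: fully open they stand 13 mm farther back than shut.
Start: joints at [-1.237, 0.377, 0.081, 1.274, 0, 1.46], TCP at [246.906, -519.331, 231.329] pointing down, gripper open.
Joint ranges: [-2.72, 2.72], [-0.84, 1.66], [-1.02, 1.22], [-1.77, 2.12], [-1.37, 1.28], [-3.14, 3.14]. Speed limits (rad/s): [2.57, 2.57, 3.14, 3.14, 3.14, 3.14].

INTERFACE

Orientations are given as a 3x3 rotation matrix whose columns are the frame's x, y, z axes.
In Python, from rig import manip gives the robot as it stands. The module is installed in compiled form; this text tells all that it offers.
- The arm moves only by the tool drive_tool, never from a script. Its argument "series" is a list of rows, each an object of numbers: "rx", "ry", "rz": the turn, a rotation vector about the tool's x, y, z in degrees; "tx", "ty", "tz": the shift along the tool's x, y, z in m; "grip": the opening, from 0 (shut) to 1 (fully open). A call has 1 to 12 rows; each row shifts and turns the pose as measured when the row begins, along the tool's axes as they then stand; what a row does not reach is not made up. A row lasts 1/12 s, in which the tool goes at most 41.7 mm and 7.16 degrees, less where a joint would pass 70% of its speed; a pose out of reach is approached as far as the arm can. A call is refused whole if a number of a shift passes 0.0417 or a number of a turn 7.16, either way. A call with a gripper value outside its range is refused whole. The fingers move at their own pace and stop on an object; "squeeze" is the grip in N (left out, the last holds). Time passes only in rows, so rows that do not move let the fingers close. It gives the time, the measured TCP pose, the force and the opening at its end, in the units of the state.
- manip.get_state(): the state, without advancing time (a new reading comes with each control period).
- manip.get_image(name): name is "side" or "top" or "wrist"; returns (picture, depth): 400x640x3 uint8, red, green, blue; 400x640 float32, mm along the optical axis (not along the pixel's ray), 0 where there is no reading.
- manip.calibration(name): a dict with "camera_matrix" (3x3 intrinsics, pixels), "extrinsics" (4x4, takes a point from camera to world coordinates). Camera axes: x right, y up, looking along -z (the intrinsics and any distortion apply to the point x, -y, -z); pixel columns grow to the right and rows downward; lengths in mm; the calibration is good to about 2 mm. A picture is of the moment at which its call begins: read the wrist's pose just before it. calibration takes no time and is no camera call; for the wrist camera it gives the pose at the moment of the call.
- manip.job_done(): hands the job in, once; it reports no verdict.
The state is a dict: "clock": time; "qpos": joint angles; "dq": joint speeds; "effort": joint torques, N m; "ee_pos": TCP position; "eef_rot": TCP orientation; "force": force on the tool from outside, world axes, zero at the start; "wrist_torque": the same for the moment, N m; "opening": finger opening in mm.
Only numpy, scipy, OpenCV 4.12 (cv2) and the standard library are available. Lean on these libraries where they do the work, as an engineer would, in place of code of your own. Each camera call takes 0.05 s, during which the arm holds its last target. There are 200 camera calls.

TASK

Close up the grey lidded drawer box: first tip the tall carton inside it over onto its side, so that it lies below the rim in its own compartment. Then, with the lid still wide open, lift the steel stay at the side off the lid's pin by its cross bar and swing it right over to its rest at the front, and finally shut the lid fully. Leave the other things where they are.

Things in the scene. Friction and masses are not known exactly. Their poses are not given: they have to be found in the camera images.
- drawer_box: Grey open-topped box fixed to the bench, 180 x 220 x 70 mm high (x, y, z), walls and floor 5 mm. Origin: centre of its underside, on a 6 mm plinth; z up, +x from its front wall (bow pull 22 mm out, toward the robot) to its far wall with the lid hinge. A 4 mm partition along x at y = -40 mm, 50 mm high: carton in the wide +y compartment, small things in the narrow one. The stay is outside the -y wall.
- stop (a point): Top middle of the stop in the wide compartment: a wooden bearer across its floor along y, 8 mm wide, top 13 mm above the box's underside, at x = -15 mm, y = 30 mm of the box. It is just beyond the carton's foot. A second such bearer lies 60 mm farther (+x); the tipped carton lies level across both.
- carton: Plain closed cardboard carton with a pale band, 45 (x) x 50 (y) x 100 (z) mm, 0.1 to 0.2 kg, loose. Origin: centre of its underside, z to its top. Stands on the box floor on the robot's side of the stop. Pushed toward the box's +x about 85 mm above the box underside, its foot meets the stop; it passes balance after about 50 mm and falls toward the far wall, then lying 58 mm high.
- lid (a joint): Lid angle, rad: 0 = shut, about 1.6 = wide open as at the start (just past upright). Plate 186 x 224 x 10 mm with a 14 mm lip at its free edge; under face 1 mm above the rim when shut. The stiff hinge holds it at any angle and takes about 0.35 to 0.6 N m. A steel pin on its -y edge sits in the stay's notch: it cannot close until the stay is off; then push it over from behind and press it down.
- lid_hinge (a point): Middle of the lid's hinge line (parallel to the box's y), at x = 90 mm, y = 0, z = 70 mm of the box. The lid's locking pin is 50 mm from it.
- lid_edge (a point): Middle of the lid's free edge on its outer face (the face that is up when shut), 184 mm from the hinge line and 11 mm above it when shut (square to the lid).
- stay (a joint): Stay angle, rad: 0 = locked, notch over the lid's pin; grows as it is lifted toward the robot; 2.05 = on its rest at the front. Flat steel bar 6 mm thick, 137 mm long; at 0 it slopes up and back at about 45 degrees, at 0.8 it is upright. It swings freely (about 1 N lifts it): left short of about 1.1 it may fall back, past that it drops forward onto its rest by its own weight.
- stay_pivot (a point): Pivot of the stay on the outside of the box, at x = 20 mm, y = -122 mm, z = 40 mm of the box; axis parallel to the box's y.
- stay_crossbar (a point): Point on the cross bar of the stay (round steel bar 10 mm thick, parallel to the box's y, 61 mm from the pivot), 17 mm short of its ball end (15 mm). The bar sticks out of the stay 77 mm to the -y side; this point is 60 mm out. A fingertip reaching down behind it (its far side, +x) and drawn toward the robot lifts the stay.
- beeswax: Yellow block of wax, 30 x 46 x 19 mm, loose in the narrow compartment; origin under its centre. To be left there.
- alu_cup: Small aluminium cup, 34 mm across, 14 mm high, loose in the narrow compartment; origin under its centre. To be left there.
- notebook: Notebook, 148 x 109 x 13 mm, lying at the right; to be left there.
- cutters: Pliers with blue grips, 46 x 134 x 12 mm, lying at the right; to be left there.
- red_pliers: Pliers with red grips, 47 x 144 x 12 mm, lying at the right behind; to be left there.
- white_bowl: White bowl, 70 mm across, 37 mm high, standing at the left; to be left there.
Mind the look-alikes: they are no part of the job. Leave any green or purple look-alike of the carton alone.

How it is judged (in metres and radians):
On the way, in this order (a step that is already met when the one before it is completed fails the run):
1. the carton lies on its side in its compartment while the stay still locks the lid (angle between carton's own z axis and vertical between 1.4 and 1.74 rad and x of carton in the frame of drawer_box between -0.1 and 0.1 m and y of carton in the frame of drawer_box between -0.04 and 0.107 m and z of carton in the frame of drawer_box between 0 and 0.066 m and value of joint stay below 0.3 rad), for 0.2 s.
2. the stay is off the pin and on its rest at the front while the lid is still wide open (value of joint stay above 1.85 rad and value of joint lid above 1.3 rad), for 0.2 s.
At the end, for the whole second after the job is handed in: The carton lies on its side (its long axis within 10 degrees of level) inside its compartment below the rim, the stay lies on its rest at the front (above 1.85 rad), the lid is shut (within 0.05 rad), and nothing moves (angle between carton's own z axis and vertical between 1.4 and 1.74 rad and x of carton in the frame of drawer_box between -0.1 and 0.1 m and y of carton in the frame of drawer_box between -0.04 and 0.107 m and z of carton in the frame of drawer_box between 0 and 0.066 m and value of joint stay above 1.85 rad and value of joint lid below 0.05 rad and linear speed of carton below 0.02 m/s); the robot touches nothing.
It fails at once if one of the other things was moved more than 40 mm (distance of any of beeswax, alu_cup, notebook, cutters, red_pliers, white_bowl from where it was at the start of the episode above 0.04 m).
It also fails if it takes over 54 s, if anything falls off the work surface, if the arm or the gripper's body presses on something with over 40 N, if the wrist force passes 120 N, or if a joint passes its speed limit or range.

## Working session

There is one attempt and no reset: what is moved stays moved. The work goes in short steps, Python scripts to look and compute and a tool call to move; the robot and the scene stay as the last step left them, time stands still between calls to the robot, and variables do not carry over. Pictures are saved under pics/ and viewed, about 8 in all and at most 12, crops included, and the job is handed in when it is done.

Besides the shell and the picture viewer there is one more tool, called after "Emit:" by a JSON object that holds its "fn" and its "kwargs", one argument or row to a line. drive_tool: Moves the arm, as the interface text tells. Its arguments: {"type":"object","properties":{"series":{"type":"array","items":{"type":"object","properties":{"rx":{"type":"number"},"ry":{"type":"number"},"rz":{"type":"number"},"tx":{"type":"number"},"ty":{"type":"number"},"tz":{"type":"number"},"grip":{"type":"number"}}}},"squeeze":{"type":"number"}},"required":["series"]}

```bash
mkdir -p pics
cat > h.py <<'E'
import numpy as np, cv2
from rig import manip
def shot(n):
    im,d=manip.get_image(n); c=manip.calibration(n); return im,d,np.array(c["camera_matrix"]),np.array(c["extrinsics"])
def cloud(d,K,E):
    v,u=np.mgrid[:d.shape[0],:d.shape[1]]
    P=np.stack([(u-K[0,2])/K[0,0]*d,-(v-K[1,2])/K[1,1]*d,-d],-1)
    W=P@E[:3,:3].T+E[:3,3]; W[d<=0]=np.nan; return W
def proj(p,K,E):
    q=(np.asarray(p)-E[:3,3])@E[:3,:3]; return np.array([K[0,2]+K[0,0]*q[0]/-q[2],K[1,2]+K[1,1]*q[1]/q[2]])
E
python3 - <<'E'
from h import *
for n in("top","side"):
    im,d,K,E=shot(n); np.savez(n+".npz",im=im,d=d,K=K,E=E); cv2.imwrite(f"pics/{n}0.png",im[:,:,::-1]); print(n,E.round(2).tolist(),K.round(1).tolist(),manip.calibration(n).keys(),(d>0).mean())
s=manip.get_state(); print(s)
E
```

```text
top [[0.03, 0.98, -0.17, 367.92], [-1.0, 0.03, 0.03, -34.15], [0.03, 0.17, 0.98, 1045.87], [0.0, 0.0, 0.0, 1.0]] [[386.5, 0.0, 322.7], [0.0, 386.5, 197.4], [0.0, 0.0, 1.0]] dict_keys(['camera_matrix', 'extrinsics']) 0.99590234375
side [[0.83, 0.25, -0.51, -121.39], [-0.56, 0.35, -0.75, -1004.42], [-0.01, 0.9, 0.43, 643.53], [0.0, 0.0, 0.0, 1.0]] [[418.3, 0.0, 321.5], [0.0, 418.3, 196.8], [0.0, 0.0, 1.0]] dict_keys(['camera_matrix', 'extrinsics']) 0.99600390625
{'clock': 0.1, 'qpos': array([-1.23733621e+00,  3.77998876e-01,  7.97608706e-02,  1.27439810e+00,
       -2.11171944e-05,  1.46049042e+00]), 'dq': array([-4.78777019e-04,  3.89851731e-05,  5.45044739e-03, -9.74717701e-04,
        1.60125301e-03, -1.41385814e-03]), 'effort': array([ 7.67642359e-04, -4.64692855e+01,  2.70583105e+01,  1.20330392e-02,
       -1.18902426e-04,  1.55717521e-05]), 'ee_pos': array([ 246.67524605, -518.74821717,  230.44977351]), 'eef_rot': array([[ 9.03141200e-01,  4.29343204e-01, -6.22139455e-04],
       [ 4.29343616e-01, -9.03139558e-01,  1.73152118e-03],
       [ 1.81538101e-04, -1.83091972e-03, -9.99998307e-01]]), 'force': array([-0.87794827, -0.34044501, -0.87671416]), 'wrist_torque': array([ 0.00930669, -0.0082798 ,  0.02951882]), 'opening': 85.59015721498469}
```

View pics/top0.png

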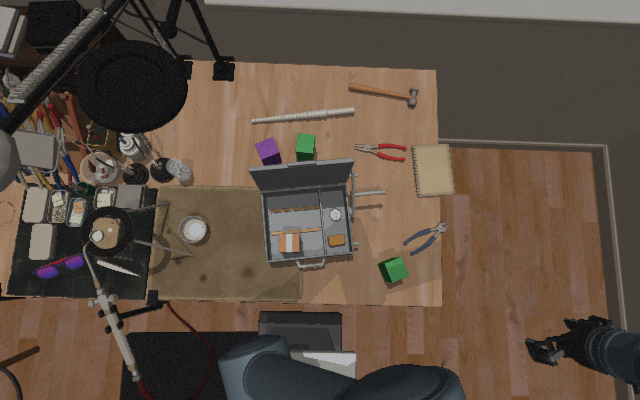

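View pics/side0.png

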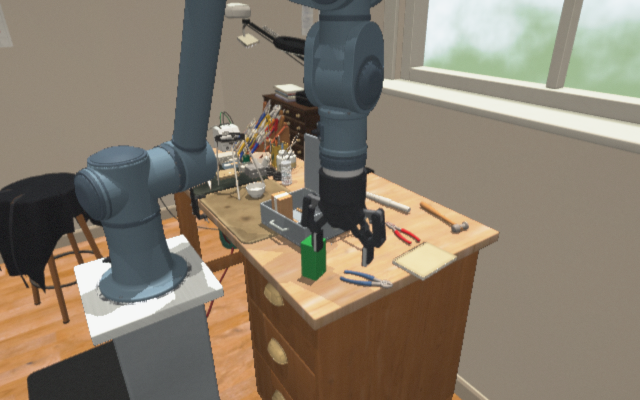

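The top view shows the box at about (265–353, 165–265) and the upright carton with its pale band at (289,242). The cross bar is at (370,192), the lid at (303,175), the wax at (336,240) and the cup at (335,214). Next I'll measure from depth.

```bash
cat > m.py <<'E'
from h import *
f=np.load("top.npz"); im,d,K,E=[f[k] for k in("im","d","K","E")]
W=cloud(d,K,E)
up=np.zeros((400,640,3),np.uint8)
print("table z",np.nanmedian(W[280:295,320:360,2]))
reg=np.zeros(d.shape,bool); reg[150:275,245:395]=1
def show(nm,lo,hi,r=reg):
    m=(r&(W[...,2]>lo)&(W[...,2]<hi)).astype(np.uint8)
    n,l,s,c=cv2.connectedComponentsWithStats(m,connectivity=8)
    for i in range(1,n):
        if s[i,4]>25:
            p=W[l==i]; print(nm,s[i].tolist(),"min",p.min(0).round(),"max",p.max(0).round(),"med",np.median(p,0).round(), "rect",[np.round(x,1) for x in cv2.minAreaRect(p[:,:2].astype(np.float32))])
show("rim",68,84); show("carton/lid",100,400)
show("bar",30,120,reg&(np.arange(640)[None]>356))
print("cols z", [(u,W[192,u].round().tolist()) for u in range(350,392,4)])
c=im[150:275,245:395]; cv2.imwrite("pics/top_crop.png",cv2.resize(c[:,:,::-1],None,fx=5,fy=4.8,interpolation=cv2.INTER_CUBIC)[:600,:])
E
python3 m.py
```

```text
table z -1.0363286086064818
rim [296, 153, 17, 4, 32] min [648. -30.  68.] max [653.  12.  84.] med [650. -11.  76.] rect [array([650.4,  -9.3]), array([41.8,  1.4]), np.float64(85.2)]
rim [262, 154, 18, 9, 35] min [628.  55.  69.] max [649.  98.  83.] med [638.  75.  77.] rect [array([638.2,  76.5]), array([ 2.4, 48.2]), np.float64(25.1)]
rim [260, 183, 94, 80, 754] min [ 374. -140.   68.] max [579.  99.  84.] med [500. -16.  75.] rect [array([477.6, -21.5]), array([182.2, 220.4]), np.float64(7.4)]
carton/lid [258, 150, 15, 7, 31] min [637.  71. 100.] max [652. 106. 103.] med [644.  93. 101.] rect [array([644.8,  88.2]), array([35.4, 13.6]), np.float64(85.7)]
carton/lid [248, 158, 110, 38, 2339] min [ 544. -142.  100.] max [603. 102. 273.] med [571. -13. 207.] rect [array([577.8, -20.3]), array([242.4,  58.7]), np.float64(87.7)]
carton/lid [278, 233, 22, 20, 391] min [398.  -7. 104.] max [445.  45. 114.] med [420.  18. 110.] rect [array([421.1,  18.7]), array([45.4, 49.1]), np.float64(5.9)]
bar [357, 189, 29, 7, 122] min [ 545. -217.   92.] max [ 563. -146.  104.] med [ 552. -183.   99.] rect [array([ 551.6, -181.2]), array([13.1, 72.2]), np.float64(8.3)]
bar [379, 258, 16, 17, 203] min [ 352. -247.   30.] max [ 393. -213.  103.] med [ 370. -226.   97.] rect [array([ 370.6, -235.7]), array([33.4, 37.4]), np.float64(22.8)]
cols z [(350, [571.0, -138.0, -3.0]), (354, [551.0, -138.0, 105.0]), (358, [553.0, -148.0, 97.0]), (362, [553.0, -158.0, 98.0]), (366, [554.0, -169.0, 96.0]), (370, [553.0, -178.0, 102.0]), (374, [553.0, -188.0, 102.0]), (378, [554.0, -199.0, 97.0]), (382, [554.0, -209.0, 100.0]), (386, [575.0, -238.0, -2.0]), (390, [574.0, -249.0, 2.0])]
```

View pics/top_crop.png

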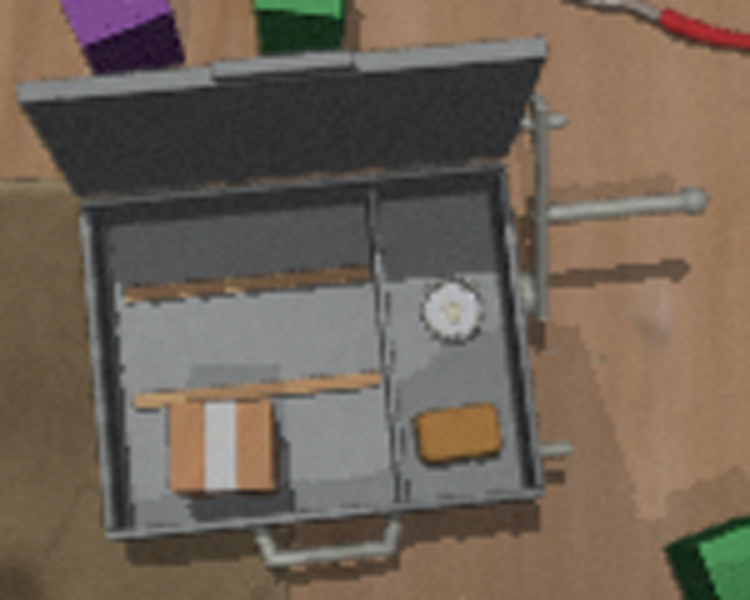

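Emit:
{"fn": "drive_tool", "kwargs": {
  "series": [
    {"rz":-7.1,"grip":0},
    {"rz":-7.1,"grip":0},
    {"rz":-7.1,"grip":0},
    {"rz":-7.1,"grip":0},
    {"rz":-7.1,"grip":0},
    {"rz":-7.1,"grip":0},
    {"rz":-7.1,"grip":0},
    {"rz":-7.1,"grip":0},
    {"rz":-7.1,"grip":0},
    {"rz":-7.1,"grip":0}
  ],
  "squeeze": 40
}}

```text
$.series[0]: bad value
```

```bash
cat >> h.py <<'E'
from scipy.spatial.transform import Rotation as Ro
C=np.array([477.6,-21.5,6.]); YAW=np.radians(7.4)
B=np.array([[np.cos(YAW),-np.sin(YAW),0],[np.sin(YAW),np.cos(YAW),0],[0,0,1]])
Rw=B@np.array([[0,1,0],[1,0,0],[0,0,-1.]])  # tool x=box y, tool y=box x, z down
def tell(tb=None):
    s=manip.get_state(); R=s["eef_rot"]; p=s["ee_pos"]
    print("t",round(s["clock"],2),"ee",p.round(1),"box",((p-C)@B).round(1),"F",s["force"].round(1),"op",round(s["opening"],1),"q",s["qpos"].round(2))
    print("turn deg",np.degrees(Ro.from_matrix(R.T@Rw).as_rotvec()).round(1))
    if tb is not None: print("shift mm",(R.T@(C+B@np.array(tb)-p)).round(1))
E
python3 -c "
from h import *
tell([-98,47,110])"
```

```text
t 0.1 ee [ 246.7 -518.7  230.4] box [-293.  -463.4  224.4] F [-0.9 -0.3 -0.9] op 85.6 q [-1.24  0.38  0.08  1.27 -0.    1.46]
turn deg [ -0.1  -0.1 -72. ]
shift mm [ 343.4 -424.7  115.3]
```

Emit:
{"fn": "drive_tool", "kwargs": {
  "series": [
    {"tx":0,"ty":0,"tz":0,"rx":0,"ry":0,"rz":-7.1,"grip":0.0}
  ],
  "squeeze": 40
}}

```text
clock: 0.18
ee_pos: [246.6, -518.4, 229.9]
eef_rot: [[0.842, 0.539, -0.001], [0.539, -0.842, 0.003], [0.001, -0.003, -1.0]]
force: [0.4, -0.5, -1.0]
opening: 75.5
```

Emit:
{"fn": "drive_tool", "kwargs": {
  "series": [
    {"tx":0.0,"ty":0,"tz":0,"rx":0,"ry":0,"rz":-7.1,"grip":0},
    {"tx":0.0,"ty":0,"tz":0,"rx":0,"ry":0,"rz":-7.1,"grip":0},
    {"tx":0.0,"ty":0,"tz":0,"rx":0,"ry":0,"rz":-7.1,"grip":0},
    {"tx":0.0,"ty":0,"tz":0,"rx":0,"ry":0,"rz":-7.1,"grip":0},
    {"tx":0.0,"ty":0,"tz":0,"rx":0,"ry":0,"rz":-7.1,"grip":0},
    {"tx":0.0,"ty":0,"tz":0,"rx":0,"ry":0,"rz":-7.1,"grip":0},
    {"tx":0.0,"ty":0,"tz":0,"rx":0,"ry":0,"rz":-7.1,"grip":0},
    {"tx":0.0,"ty":0,"tz":0,"rx":0,"ry":0,"rz":-7.1,"grip":0},
    {"tx":0.0,"ty":0,"tz":0,"rx":0,"ry":0,"rz":-7.1,"grip":0}
  ]
}}

```text
clock: 0.93
ee_pos: [245.3, -514.6, 224.3]
eef_rot: [[-0.128, 0.992, -0.005], [0.992, 0.128, 0.014], [0.015, -0.003, -1.0]]
force: [-0.5, -0.4, 0.4]
opening: 0.1
```

```bash
python3 -c "
from h import *
tell([-98,47,150])"
```

```text
t 0.93 ee [ 245.3 -514.6  224.3] box [-293.9 -459.1  218.3] F [-0.5 -0.4  0.4] op 0.1 q [-1.24  0.38  0.07  1.27  0.    0.21]
turn deg [-0.2 -0.8 -0.1]
shift mm [505.2 195.6  75.1]
```

Emit:
{"fn": "drive_tool", "kwargs": {
  "series": [
    {"tx":0.036,"ty":0.014,"tz":0,"rx":0,"ry":0,"rz":0,"grip":0},
    {"tx":0.036,"ty":0.014,"tz":0,"rx":0,"ry":0,"rz":0,"grip":0},
    {"tx":0.036,"ty":0.014,"tz":0,"rx":0,"ry":0,"rz":0,"grip":0},
    {"tx":0.036,"ty":0.014,"tz":0,"rx":0,"ry":0,"rz":0,"grip":0},
    {"tx":0.036,"ty":0.014,"tz":0,"rx":0,"ry":0,"rz":0,"grip":0},
    {"tx":0.036,"ty":0.014,"tz":0,"rx":0,"ry":0,"rz":0,"grip":0},
    {"tx":0.036,"ty":0.014,"tz":0,"rx":0,"ry":0,"rz":0,"grip":0},
    {"tx":0.036,"ty":0.014,"tz":0,"rx":0,"ry":0,"rz":0,"grip":0},
    {"tx":0.036,"ty":0.014,"tz":0,"rx":0,"ry":0,"rz":0,"grip":0},
    {"tx":0.036,"ty":0.014,"tz":0,"rx":0,"ry":0,"rz":0,"grip":0},
    {"tx":0.036,"ty":0.014,"tz":0,"rx":0,"ry":0,"rz":0,"grip":0},
    {"tx":0.036,"ty":0.014,"tz":0,"rx":0,"ry":0,"rz":0,"grip":0}
  ]
}}

```text
clock: 1.93
ee_pos: [354.9, -50.8, 223.6]
eef_rot: [[-0.116, 0.993, -0.009], [0.993, 0.116, 0.02], [0.021, -0.007, -1.0]]
force: [-0.1, -0.4, -1.0]
opening: 0.0
```

```bash
python3 -c "
from h import *
tell([-110,47,150])"
```

```text
t 1.93 ee [354.9 -50.8 223.6] box [-125.4  -13.3  217.6] F [-0.1 -0.4 -1. ] op 0.0 q [-0.33 -0.05 -0.45  1.18  0.02  1.12]
turn deg [-0.4 -1.2 -0.7]
shift mm [59.1 15.1 68.7]
```

Emit:
{"fn": "drive_tool", "kwargs": {
  "series": [
    {"tx":0.03,"ty":0.007,"tz":0,"rx":-0.4,"ry":-1.2,"rz":-0.7,"grip":0},
    {"tx":0.03,"ty":0.007,"tz":0,"rx":0,"ry":0,"rz":0,"grip":0},
    {"tx":0,"ty":0,"tz":0,"rx":0,"ry":0,"rz":0,"grip":0}
  ]
}}

```text
clock: 2.18
ee_pos: [360.9, 19.2, 223.7]
eef_rot: [[-0.138, 0.99, 0.001], [0.99, 0.138, 0.002], [0.002, 0.002, -1.0]]
force: [0.1, -0.8, -0.3]
opening: -0.2
```

```bash
python3 -c "
from h import *
tell([-110,47,80])
im,d,K,E=shot('wrist'); np.savez('w1.npz',im=im,d=d,K=K,E=E); cv2.imwrite('pics/w1.png',im[:,:,::-1]); print(E.round(2).tolist())
W=cloud(d,K,E); Q=(W-C)@B
up=(Q[...,2]>66)&(Q[...,2]<75)&(abs(Q[...,0])<130)&(abs(Q[...,1])<125)
for nm,m in (('rim',up),('carton',(Q[...,2]>98)&(Q[...,2]<112)&(abs(Q[...,0])<85)&(Q[...,1]>-30))):
    p=Q[m]; print(nm,len(p),p.min(0).round(1),p.max(0).round(1),[np.round(a,1) for a in cv2.minAreaRect(p[:,:2].astype(np.float32))], np.median(p[:,2]))
"
```

```text
t 2.18 ee [360.9  19.2 223.7] box [-110.4   55.4  217.7] F [ 0.1 -0.8 -0.3] op -0.2 q [-0.12 -0.05 -0.46  1.16  0.    1.31]
turn deg [ 0.1 -0.1  0.5]
shift mm [-8.600e+00  1.000e-01  1.377e+02]
[[0.99, -0.13, -0.04, 350.47], [0.14, 0.94, 0.3, 94.6], [0.0, -0.3, 0.95, 366.49], [0.0, 0.0, 0.0, 1.0]]
rim 3426 [ -90.9 -114.4   66. ] [ 92.3 108.8  75. ] [array([ 0.2, -2.2]), array([223.2, 183. ]), np.float64(89.7)] 69.60042783420738
carton 2388 [-74.3  18.7  98. ] [-27.   71.5 107.3] [array([-50.3,  45.3]), array([50.3, 45.9]), np.float64(85.9)] 104.95664819946956
```

View pics/w1.png

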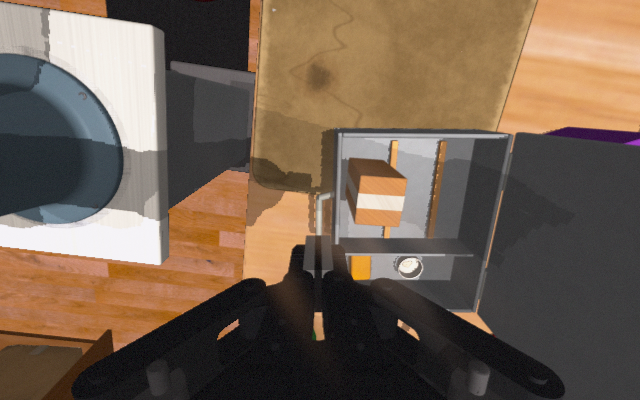

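The wrist view confirms the box frame to within 2 mm. The carton at (378,195) stands at box (-50, 45) mm, near the first bearer. I'll lower the closed fingertips in front of it.

Emit:
{"fn": "drive_tool", "kwargs": {
  "series": [
    {"tx":-0.01,"ty":0,"tz":0.035,"rx":0,"ry":0,"rz":0.5,"grip":0},
    {"tx":0,"ty":0,"tz":0.035,"rx":0,"ry":0,"rz":0,"grip":0},
    {"tx":0,"ty":0,"tz":0.035,"rx":0,"ry":0,"rz":0,"grip":0},
    {"tx":0,"ty":0,"tz":0.03,"rx":0,"ry":0,"rz":0,"grip":0},
    {"tx":0,"ty":0,"tz":0,"rx":0,"ry":0,"rz":0,"grip":0}
  ]
}}

```text
clock: 2.65
ee_pos: [365.6, 3.4, 86.6]
eef_rot: [[-0.127, 0.992, 0.009], [0.992, 0.127, -0.004], [-0.005, 0.009, -1.0]]
force: [-1.0, 0.8, -0.1]
opening: -0.2
```

```bash
python3 -c "
from h import *
tell([-90,45,80])"
```

```text
t 2.65 ee [365.6   3.4  86.6] box [-107.8   39.1   80.6] F [-1.   0.8 -0.1] op -0.2 q [-0.16  0.07 -0.72  0.77 -0.    1.28]
turn deg [ 0.5  0.3 -0.1]
shift mm [ 5.9 17.8  0.7]
```

Emit:
{"fn": "drive_tool", "kwargs": {
  "series": [
    {"tx":0.006,"ty":0.008,"tz":0,"rx":0.5,"ry":0,"rz":0,"grip":0},
    {"tx":0,"ty":0.008,"tz":0,"rx":0,"ry":0,"rz":0,"grip":0},
    {"tx":0,"ty":0.007,"tz":0,"rx":0,"ry":0,"rz":0,"grip":0},
    {"tx":0,"ty":0.007,"tz":0,"rx":0,"ry":0,"rz":0,"grip":0},
    {"tx":0,"ty":0.007,"tz":0,"rx":0,"ry":0,"rz":0,"grip":0},
    {"tx":0,"ty":0.007,"tz":0,"rx":0,"ry":0,"rz":0,"grip":0},
    {"tx":0,"ty":0.007,"tz":0,"rx":0,"ry":0,"rz":0,"grip":0},
    {"tx":0,"ty":0.007,"tz":0,"rx":0,"ry":0,"rz":0,"grip":0}
  ]
}}

```text
clock: 3.32
ee_pos: [427.4, 12.1, 90.7]
eef_rot: [[-0.119, 0.993, 0.001], [0.993, 0.119, -0.007], [-0.007, 0.0, -1.0]]
force: [0.0, -0.3, -0.4]
opening: -0.2
```

```bash
python3 -c "
from h import *
tell([-35,45,80])"
```

```text
t 3.32 ee [427.4  12.1  90.7] box [-45.4  39.8  84.7] F [ 0.  -0.3 -0.4] op -0.2 q [-0.12  0.19 -0.57  0.82 -0.01  1.34]
turn deg [ 0.   0.4 -0.5]
shift mm [ 5.3 10.4  4.6]
```

```bash
python3 -c "
from h import *
for n in('wrist','side'):
    im,d,K,E=shot(n); cv2.imwrite('pics/%s2.png'%n,im[:,:,::-1])
    if n=='wrist':
        Q=(cloud(d,K,E)-C)@B; hsv=cv2.cvtColor(im,cv2.COLOR_RGB2HSV)
        m=(abs(Q[...,0])<84)&(Q[...,1]>-35)&(Q[...,1]<104)&(Q[...,2]>25)&(Q[...,2]<130)&(hsv[...,1]>60); p=Q[m]; print(len(p),np.percentile(p,[2,25,50,75,98],axis=0).round(0).tolist())
tell()"
```

```text
9698 [[-59.0, 26.0, 32.0], [-32.0, 55.0, 69.0], [-18.0, 64.0, 95.0], [-1.0, 69.0, 104.0], [19.0, 72.0, 114.0]]
t 3.42 ee [428.2  12.1  90.7] box [-44.6  39.7  84.7] F [0.5 1.2 0.4] op 0.2 q [-0.11  0.19 -0.57  0.81 -0.01  1.34]
turn deg [ 0.1  0.4 -0.5]
```

View pics/wrist2.png

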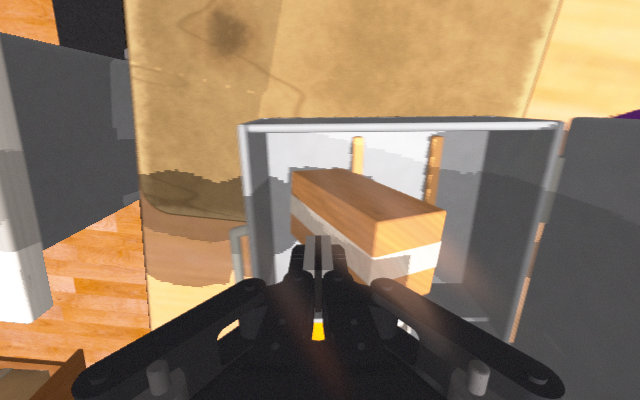

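The carton at (370,230) is leaning against the fingertips at about 20° with its foot on the stop. I'll keep pushing.

Emit:
{"fn": "drive_tool", "kwargs": {
  "series": [
    {"tx":0.003,"ty":0.006,"tz":0,"rx":0,"ry":0,"rz":0,"grip":0},
    {"tx":0,"ty":0.006,"tz":0,"rx":0,"ry":0,"rz":0,"grip":0},
    {"tx":0,"ty":0.006,"tz":0,"rx":0,"ry":0,"rz":0,"grip":0},
    {"tx":0,"ty":0.004,"tz":0,"rx":0,"ry":0,"rz":0,"grip":0},
    {"tx":0,"ty":0,"tz":0,"rx":0,"ry":0,"rz":0,"grip":0},
    {"tx":0,"ty":0,"tz":0,"rx":0,"ry":0,"rz":0,"grip":0},
    {"tx":0,"ty":0,"tz":0,"rx":0,"ry":0,"rz":0,"grip":0}
  ]
}}

```text
clock: 4.0
ee_pos: [450.9, 18.8, 90.1]
eef_rot: [[-0.121, 0.993, -0.0], [0.993, 0.121, -0.007], [-0.007, -0.001, -1.0]]
force: [-0.5, -0.6, -0.1]
opening: 0.1
```

```bash
cat > c.py <<'E'
from h import *
im,d,K,E=shot('wrist'); cv2.imwrite('pics/wc.png',im[:,:,::-1])
Q=(cloud(d,K,E)-C)@B; hsv=cv2.cvtColor(im,cv2.COLOR_RGB2HSV)
m=(abs(Q[...,0])<84)&(Q[...,1]>-35)&(Q[...,1]<104)&(Q[...,2]>25)&(Q[...,2]<130)&(hsv[...,1]>60); p=Q[m]; print(len(p),np.percentile(p,[2,25,50,75,98],axis=0).round(0).tolist())
tell()
E
python3 c.py
```

```text
8891 [[-33.0, 22.0, 29.0], [-8.0, 37.0, 57.0], [16.0, 59.0, 58.0], [40.0, 69.0, 58.0], [61.0, 71.0, 108.0]]
t 4.05 ee [450.7  18.8  90.1] box [-21.4  43.5  84.1] F [-0.3 -0.5 -0.2] op -0.1 q [-0.09  0.23 -0.51  0.83 -0.01  1.36]
turn deg [-0.1  0.4 -0.5]
```

The carton now lies level at 58 mm. Moving over to the stay.

Emit:
{"fn": "drive_tool", "kwargs": {
  "series": [
    {"tx":0,"ty":0,"tz":-0.03,"rx":0,"ry":0,"rz":-0.5,"grip":0},
    {"tx":-0.02,"ty":0,"tz":-0.03,"rx":0,"ry":0,"rz":0,"grip":0},
    {"tx":-0.036,"ty":0,"tz":-0.01,"rx":0,"ry":0,"rz":0,"grip":0},
    {"tx":-0.036,"ty":0,"tz":0,"rx":0,"ry":0,"rz":0,"grip":0},
    {"tx":-0.036,"ty":0,"tz":0,"rx":0,"ry":0,"rz":0,"grip":0},
    {"tx":-0.036,"ty":0,"tz":0,"rx":0,"ry":0,"rz":0,"grip":0},
    {"tx":-0.036,"ty":0,"tz":0,"rx":0,"ry":0,"rz":0,"grip":0},
    {"tx":-0.02,"ty":0,"tz":0,"rx":0,"ry":0,"rz":0,"grip":0},
    {"tx":0,"ty":0,"tz":0,"rx":0,"ry":0,"rz":0,"grip":0}
  ]
}}

```text
clock: 4.8
ee_pos: [477.2, -207.7, 164.5]
eef_rot: [[-0.136, 0.991, -0.003], [0.991, 0.136, -0.009], [-0.009, -0.004, -1.0]]
force: [0.0, -0.2, 0.2]
opening: 0.0
```

```bash
python3 c.py; python3 -c "
from h import *
tell([79,-178,150])"
```

```text
t 4.85 ee [ 476.7 -206.1  164.3] box [ -24.6 -183.   158.3] F [ 0.6 -0.3  0.2] op 0.1 q [-0.52  0.29 -0.21  1.06 -0.01  0.91]
turn deg [-0.3  0.4  0.4]
shift mm [  4.2 103.7   7.8]Traceback (most recent call last):
  File "c.py", line 4, in <module>
    m=(abs(Q[...,0])<84)&(Q[...,1]>-35)&(Q[...,1]<104)&(Q[...,2]>25)&(Q[...,2]<130)&(hsv[...,1]>60); p=Q[m]; print(len(p),np.percentile(p,[2,25,50,75,98],axis=0).round(0).tolist())
                                                                                                                          ~~~~~~~~~~~~~^^^^^^^^^^^^^^^^^^^^^^^^^^
    return _quantile_unchecked(
        a, q, axis, out, overwrite_input, method, keepdims, weights)
    return _ureduce(a,
                    func=_quantile_ureduce_func,
    ...<5 lines>...
                    overwrite_input=overwrite_input,
                    method=method)
    r = func(a, **kwargs)
    result = _quantile(arr,
                       quantiles=q,
    ...<2 lines>...
                       out=out,
                       weights=wgt)
    slices_having_nans = np.isnan(arr[-1, ...])
                                  ~~~^^^^^^^^^
IndexError: index -1 is out of bounds for axis 0 with size 0
```

View pics/wc.png

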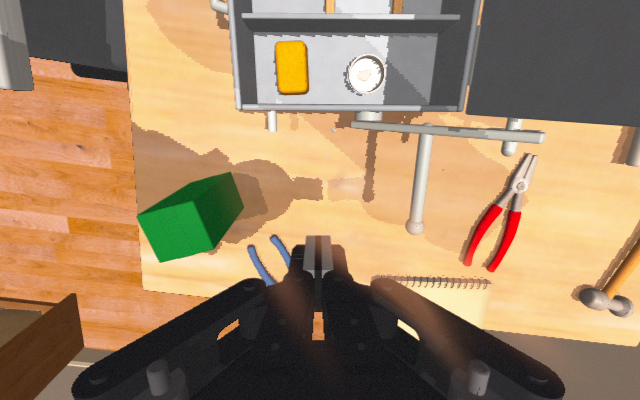

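The wrist view shows the cross bar from (425,138) to its ball at (415,228), and the stay from (352,124) to (542,137). The wax and cup are undisturbed.

```bash
python3 -c "
from h import *
im,d,K,E=shot('wrist'); Q=(cloud(d,K,E)-C)@B
for v in range(140,236,8):
    r=Q[v,405:435]; k=r[:,2]>70; print(v, r[k].mean(0).round(1) if k.any() else None)
for u in range(360,545,30):
    r=Q[118:145,u]; k=(r[:,2]>30)&(r[:,1]<-116); print(u, r[k].mean(0).round(1) if k.any() else None)
"
```

```text
140 [  53.2 -125.9   93.2]
148 [  53.1 -131.7   93.5]
156 [  53.3 -137.6   93.2]
164 [  53.3 -143.6   93.2]
172 [  53.3 -149.7   93.2]
180 [  53.3 -156.    93.1]
188 [  53.3 -162.3   93.3]
196 [  53.1 -168.9   93. ]
204 [  53.3 -175.4   93.3]
212 [  52.9 -182.    93.3]
220 [  52.9 -188.9   93.3]
228 [  52.5 -195.3   94.5]
360 [  11.  -119.4   51.2]
390 [  31.8 -120.    72.9]
420 [  49.6 -123.    91. ]
450 [  64.4 -119.9  106.3]
480 [  77.1 -120.   120.3]
510 [  89.4 -119.6  130.3]
540 [  99.4 -119.2  140.6]
```

Emit:
{"fn": "drive_tool", "kwargs": {
  "series": [
    {"tx":0.004,"ty":0.035,"tz":0,"rx":0,"ry":0.4,"rz":0.4,"grip":0},
    {"tx":0.004,"ty":0.035,"tz":0,"rx":0,"ry":0,"rz":0,"grip":0},
    {"tx":0,"ty":0.034,"tz":0,"rx":0,"ry":0,"rz":0,"grip":0},
    {"tx":0,"ty":0,"tz":0,"rx":0,"ry":0,"rz":0,"grip":0}
  ]
}}

```text
clock: 5.23
ee_pos: [574.1, -173.7, 160.0]
eef_rot: [[-0.132, 0.991, -0.016], [0.991, 0.132, 0.008], [0.01, -0.015, -1.0]]
force: [0.4, -0.9, 1.5]
opening: -0.2
```

```bash
python3 -c "
from h import *
tell([81,-175,71])"
```

```text
t 5.23 ee [ 574.1 -173.7  160. ] box [  76.1 -163.4  154. ] F [ 0.4 -0.9  1.5] op -0.2 q [-0.4   0.47  0.04  1.16  0.    1.04]
turn deg [-0.9 -0.6  0.2]
shift mm [-12.5   6.1  82.8]
```

Emit:
{"fn": "drive_tool", "kwargs": {
  "series": [
    {"tx":-0.012,"ty":0.006,"tz":0,"rx":-0.9,"ry":-0.6,"rz":0.2,"grip":0},
    {"tx":0,"ty":0,"tz":0.027,"rx":0,"ry":0,"rz":0,"grip":0},
    {"tx":0,"ty":0,"tz":0.027,"rx":0,"ry":0,"rz":0,"grip":0},
    {"tx":0,"ty":0,"tz":0.026,"rx":0,"ry":0,"rz":0,"grip":0},
    {"tx":0,"ty":0,"tz":0,"rx":0,"ry":0,"rz":0,"grip":0}
  ]
}}

```text
clock: 5.65
ee_pos: [582.9, -180.6, 79.3]
eef_rot: [[-0.137, 0.991, 0.006], [0.991, 0.137, -0.003], [-0.004, 0.006, -1.0]]
force: [-0.6, -0.0, -0.8]
opening: 0.4
```

```bash
python3 -c "
from h import *
tell([81,-175,71])"
```

```text
t 5.65 ee [ 582.9 -180.6   79.3] box [  83.9 -171.3   73.3] F [-0.6 -0.  -0.8] op 0.4 q [-0.4   0.52 -0.09  0.95 -0.    1.03]
turn deg [0.3 0.2 0.5]
shift mm [-3.7 -3.   2.3]
```

Emit:
{"fn": "drive_tool", "kwargs": {
  "series": [
    {"tx":-0.003,"ty":-0.01,"tz":0,"rx":0,"ry":0,"rz":0.4,"grip":0},
    {"tx":0,"ty":-0.01,"tz":0,"rx":0,"ry":0,"rz":0,"grip":0},
    {"tx":0,"ty":-0.01,"tz":0,"rx":0,"ry":0,"rz":0,"grip":0},
    {"tx":0,"ty":-0.01,"tz":0,"rx":0,"ry":0,"rz":0,"grip":0},
    {"tx":0,"ty":-0.01,"tz":0,"rx":0,"ry":0,"rz":0,"grip":0},
    {"tx":0,"ty":-0.01,"tz":0,"rx":0,"ry":0,"rz":0,"grip":0}
  ]
}}

```text
clock: 6.15
ee_pos: [521.3, -190.3, 85.6]
eef_rot: [[-0.133, 0.991, 0.013], [0.991, 0.133, -0.005], [-0.007, 0.012, -1.0]]
force: [0.8, -1.0, 0.4]
opening: -0.1
```

```bash
python3 -c "
from h import *
tell([-20,-175,73])"
```

```text
t 6.15 ee [ 521.3 -190.3   85.6] box [  21.6 -173.1   79.6] F [ 0.8 -1.   0.4] op -0.1 q [-0.46  0.41 -0.26  0.89  0.    0.97]
turn deg [0.7 0.4 0.3]
shift mm [ -1.7 -41.6   6.1]
```

Emit:
{"fn": "drive_tool", "kwargs": {
  "series": [
    {"tx":0,"ty":-0.01,"tz":0.002,"rx":0.7,"ry":0.4,"rz":0.3,"grip":0},
    {"tx":0,"ty":-0.01,"tz":0,"rx":0,"ry":0,"rz":0,"grip":0},
    {"tx":0,"ty":-0.01,"tz":0,"rx":0,"ry":0,"rz":0,"grip":0},
    {"tx":0,"ty":-0.01,"tz":0,"rx":0,"ry":0,"rz":0,"grip":0},
    {"tx":0,"ty":0,"tz":-0.02,"rx":0,"ry":0,"rz":0,"grip":0},
    {"tx":0,"ty":0,"tz":-0.03,"rx":0,"ry":0,"rz":0,"grip":0},
    {"tx":0,"ty":0,"tz":-0.03,"rx":0,"ry":0,"rz":0,"grip":0}
  ]
}}

```text
clock: 6.73
ee_pos: [468.7, -192.8, 164.7]
eef_rot: [[-0.126, 0.992, -0.013], [0.992, 0.126, 0.006], [0.008, -0.012, -1.0]]
force: [0.2, -0.4, -0.1]
opening: 0.0
```

```bash
python3 -c "
from h import *
tell([130,-178,230])
im,d,K,E=shot('wrist');cv2.imwrite('pics/w5.png',im[:,:,::-1]); Q=(cloud(d,K,E)-C)@B
k=(Q[...,1]<-116)&(Q[...,1]>-200)&(Q[...,2]>25)&(Q[...,0]>-140)&(Q[...,0]<110)&(Q[...,2]<150)
p=Q[k]
for a in range(-140,110,20):
    q=p[(p[:,0]>=a)&(p[:,0]<a+20)]
    if len(q)>10: print(a,len(q),q.min(0).round(),q.max(0).round(),np.median(q,0).round())
"
```

```text
t 6.73 ee [ 468.7 -192.8  164.7] box [ -30.9 -168.7  158.7] F [ 0.2 -0.4 -0.1] op 0.0 q [-0.51  0.28 -0.23  1.07 -0.    0.93]
turn deg [-0.7 -0.4 -0.2]
shift mm [ -8.2 160.1 -73.4]
-140 869 [-140. -200.   26.] [-120. -180.  102.] [-130. -186.   99.]
-120 941 [-120. -200.   25.] [-100. -122.  101.] [-116. -190.   75.]
-100 243 [-100. -128.   65.] [ -80. -122.   88.] [ -88. -124.   77.]
-80 275 [ -80. -131.   52.] [ -60. -117.   83.] [ -68. -124.   69.]
-60 344 [ -60. -199.   51.] [ -40. -116.   68.] [ -45. -127.   59.]
-40 868 [ -40. -200.   52.] [ -20. -121.   63.] [ -35. -153.   59.]
-20 169 [ -20. -128.   43.] [  -0. -122.   56.] [ -10. -125.   51.]
0 242 [   0. -128.   36.] [  20. -116.   59.] [  13. -123.   51.]
20 198 [  20. -128.   51.] [  35. -116.   60.] [  26. -122.   57.]
80 369 [  96. -139.  125.] [ 100. -116.  133.] [  98. -127.  130.]
100 138 [ 100. -138.  128.] [ 105. -116.  133.] [ 101. -126.  131.]
```

View pics/w5.png

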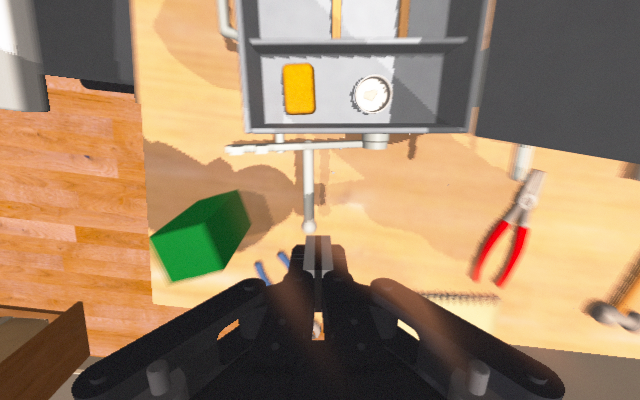

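The wrist view shows the stay lying forward on its rest, (228,148)–(385,142), with the cross bar at (308,190) and box x = -35. The lid is still open. Next I'll find the lid's top edge.

```bash
python3 -c "
from h import *
im,d,K,E=shot('top'); Q=(cloud(d,K,E)-C)@B
r=Q[140:200,240:365].reshape(-1,3)
for a in range(90,290,20):
    q=r[(r[:,2]>=a)&(r[:,2]<a+20)&(r[:,0]>40)&(r[:,0]<140)]
    if len(q)>10: print(a,len(q),q.min(0).round(),q.max(0).round(),np.median(q,0).round())
tell([150,-175,215])"
```

```text
90 164 [  89. -110.   90.] [ 92. 112. 110.] [ 91.   7. 100.]
110 211 [  90. -134.  110.] [ 99. 111. 130.] [ 91. -11. 120.]
130 193 [  91. -110.  130.] [ 93. 111. 150.] [ 92.  -4. 140.]
150 207 [  91. -111.  150.] [ 94. 111. 170.] [ 93.   1. 160.]
170 222 [  92. -110.  170.] [ 94. 111. 190.] [ 93.   2. 181.]
190 238 [  92. -111.  190.] [ 95. 110. 210.] [ 94.  -3. 200.]
210 257 [  93. -111.  210.] [ 96. 111. 230.] [ 94.   3. 220.]
230 287 [  94. -111.  230.] [106. 110. 250.] [ 95.   1. 241.]
250 512 [  95. -110.  250.] [105. 111. 267.] [ 99.   2. 253.]
t 6.83 ee [ 473.  -195.1  169.4] box [ -26.9 -171.5  163.4] F [1.9 0.2 0.1] op 0.3 q [-0.51  0.28 -0.22  1.07 -0.    0.93]
turn deg [-0.2 -0.  -0.2]
shift mm [ -2.9 176.8 -52.2]
```

Emit:
{"fn": "drive_tool", "kwargs": {
  "series": [
    {"tx":-0.008,"ty":0,"tz":-0.03,"rx":0,"ry":0,"rz":0,"grip":0},
    {"tx":0,"ty":0.01,"tz":-0.03,"rx":0,"ry":0,"rz":0,"grip":0},
    {"tx":-0.005,"ty":0.033,"tz":0.002,"rx":0,"ry":0,"rz":0,"grip":0},
    {"tx":-0.005,"ty":0.033,"tz":0.002,"rx":0,"ry":0,"rz":0,"grip":0},
    {"tx":-0.005,"ty":0.033,"tz":0.002,"rx":0,"ry":0,"rz":0,"grip":0},
    {"tx":-0.005,"ty":0.033,"tz":0.002,"rx":0,"ry":0,"rz":0,"grip":0},
    {"tx":0,"ty":0.033,"tz":0,"rx":0,"ry":0,"rz":0,"grip":0},
    {"tx":0,"ty":0,"tz":0,"rx":0,"ry":0,"rz":0,"grip":0}
  ]
}}

```text
clock: 7.5
ee_pos: [648.8, -200.3, 219.3]
eef_rot: [[-0.121, 0.993, -0.009], [0.993, 0.121, 0.003], [0.004, -0.008, -1.0]]
force: [-0.7, 1.4, -1.6]
opening: -0.1
```

```bash
python3 -c "
from h import *
tell([155,-40,215])"
```

```text
t 7.5 ee [ 648.8 -200.3  219.3] box [ 146.7 -199.3  213.3] F [-0.7  1.4 -1.6] op -0.1 q [-0.39  0.62  0.44  1.4  -0.    1.06]
turn deg [-0.5 -0.2 -0.4]
shift mm [159.4   7.1  -1.1]
```

Emit:
{"fn": "drive_tool", "kwargs": {
  "series": [
    {"tx":0.02,"ty":0.006,"tz":0,"rx":0,"ry":0,"rz":-0.4,"grip":0},
    {"tx":0.032,"ty":0.002,"tz":0,"rx":0,"ry":0,"rz":0,"grip":0},
    {"tx":0.032,"ty":0.002,"tz":0,"rx":0,"ry":0,"rz":0,"grip":0},
    {"tx":0.032,"ty":0,"tz":0,"rx":0,"ry":0,"rz":0,"grip":0},
    {"tx":0.03,"ty":0,"tz":0,"rx":0,"ry":0,"rz":0,"grip":0},
    {"tx":0,"ty":0,"tz":0,"rx":0,"ry":0,"rz":0,"grip":0}
  ]
}}

```text
clock: 8.0
ee_pos: [637.5, -52.6, 212.7]
eef_rot: [[-0.124, 0.992, -0.017], [0.992, 0.124, 0.004], [0.006, -0.016, -1.0]]
force: [-0.4, 0.2, -0.4]
opening: 0.3
```

```bash
python3 -c "
from h import *
tell([120,-40,215])"
```

```text
t 8.0 ee [637.5 -52.6 212.7] box [154.6 -51.4 206.7] F [-0.4  0.2 -0.4] op 0.3 q [-0.18  0.54  0.28  1.33  0.    1.26]
turn deg [-0.9 -0.4 -0.3]
shift mm [ 11.3 -34.8  -7.6]
```

Emit:
{"fn": "drive_tool", "kwargs": {
  "series": [
    {"tx":0.005,"ty":-0.018,"tz":-0.003,"rx":-0.9,"ry":-0.4,"rz":-0.3,"grip":0},
    {"tx":0,"ty":-0.018,"tz":0,"rx":0,"ry":0,"rz":0,"grip":0},
    {"tx":0,"ty":-0.014,"tz":0,"rx":0,"ry":0,"rz":0,"grip":0},
    {"tx":0,"ty":-0.014,"tz":0.001,"rx":0,"ry":0,"rz":0,"grip":0},
    {"tx":0,"ty":-0.014,"tz":0.001,"rx":0,"ry":0,"rz":0,"grip":0}
  ]
}}

```text
clock: 8.42
ee_pos: [558.3, -56.7, 213.6]
eef_rot: [[-0.135, 0.991, 0.006], [0.991, 0.136, -0.001], [-0.002, 0.006, -1.0]]
force: [2.9, 0.8, 0.6]
opening: -0.3
```

```bash
python3 -c "
from h import *
tell([51,-40,200])"
```

```text
t 8.42 ee [558.3 -56.7 213.6] box [ 75.5 -45.3 207.6] F [2.9 0.8 0.6] op -0.3 q [-0.21  0.35 -0.01  1.21 -0.    1.22]
turn deg [0.3 0.1 0.4]
shift mm [  5.5 -24.5   7.4]
```

Emit:
{"fn": "drive_tool", "kwargs": {
  "series": [
    {"tx":0,"ty":-0.012,"tz":0.003,"rx":0.3,"ry":0,"rz":0.3,"grip":0},
    {"tx":0,"ty":-0.012,"tz":0.005,"rx":0,"ry":0,"rz":0,"grip":0},
    {"tx":0,"ty":-0.012,"tz":0.006,"rx":0,"ry":0,"rz":0,"grip":0},
    {"tx":0,"ty":-0.012,"tz":0.008,"rx":0,"ry":0,"rz":0,"grip":0},
    {"tx":0,"ty":-0.011,"tz":0.009,"rx":0,"ry":0,"rz":0,"grip":0},
    {"tx":0,"ty":-0.011,"tz":0.009,"rx":0,"ry":0,"rz":0,"grip":0}
  ]
}}

```text
clock: 8.92
ee_pos: [486.7, -68.8, 176.5]
eef_rot: [[-0.128, 0.992, 0.017], [0.992, 0.128, -0.002], [-0.004, 0.016, -1.0]]
force: [2.3, 0.6, -0.0]
opening: -0.1
```

```bash
python3 -c "
from h import *
tell([-13,-40,147])"
```

```text
t 8.92 ee [486.7 -68.8 176.5] box [  3.  -48.1 170.5] F [ 2.3  0.6 -0. ] op -0.1 q [-0.27  0.22 -0.28  1.05  0.    1.17]
turn deg [ 0.9  0.2 -0. ]
shift mm [  8.2 -16.4  23.2]
```

Emit:
{"fn": "drive_tool", "kwargs": {
  "series": [
    {"tx":0.003,"ty":-0.009,"tz":0.011,"rx":0.9,"ry":0.2,"rz":0,"grip":0},
    {"tx":0,"ty":-0.009,"tz":0.012,"rx":0,"ry":0,"rz":0,"grip":0},
    {"tx":0,"ty":-0.006,"tz":0.012,"rx":0,"ry":0,"rz":0,"grip":0},
    {"tx":0,"ty":-0.006,"tz":0.012,"rx":0,"ry":0,"rz":0,"grip":0},
    {"tx":0,"ty":-0.004,"tz":0.01,"rx":0,"ry":0,"rz":0,"grip":0},
    {"tx":0,"ty":-0.002,"tz":0.01,"rx":0,"ry":0,"rz":0,"grip":0}
  ]
}}

```text
clock: 9.42
ee_pos: [445.7, -73.9, 108.8]
eef_rot: [[-0.125, 0.992, 0.008], [0.992, 0.125, -0.003], [-0.004, 0.007, -1.0]]
force: [0.8, 0.5, 0.7]
opening: -0.1
```

```bash
python3 -c "
from h import *
tell([-35,-40,81])"
```

```text
t 9.42 ee [445.7 -73.9 108.8] box [-38.3 -47.9 102.8] F [0.8 0.5 0.7] op -0.1 q [-0.3   0.21 -0.49  0.87 -0.    1.14]
turn deg [ 0.4  0.2 -0.2]
shift mm [ 8.   3.2 21.8]
```

Emit:
{"fn": "drive_tool", "kwargs": {
  "series": [
    {"tx":0,"ty":-0.001,"tz":0.007,"rx":0.4,"ry":0,"rz":0,"grip":0},
    {"tx":0,"ty":0,"tz":0.007,"rx":0,"ry":0,"rz":0,"grip":0},
    {"tx":0,"ty":0,"tz":0.006,"rx":0,"ry":0,"rz":0,"grip":0},
    {"tx":0,"ty":0,"tz":0.004,"rx":0,"ry":0,"rz":0,"grip":0}
  ]
}}

```text
clock: 9.75
ee_pos: [442.1, -75.0, 85.9]
eef_rot: [[-0.123, 0.992, 0.0], [0.992, 0.123, -0.004], [-0.004, -0.0, -1.0]]
force: [-19.9, 8.5, 72.1]
opening: 0.0
```

```bash
python3 -c "
from h import *
tell([-35,-40,81])"
```

```text
t 9.75 ee [442.1 -75.   85.9] box [-42.1 -48.5  79.9] F [-19.9   8.5  72.1] op 0.0 q [-0.31  0.23 -0.52  0.82 -0.    1.14]
turn deg [-0.   0.2 -0.4]
shift mm [ 8.6  7.  -1.1]
```

The press has bottomed out at the expected shut height. Backing off.

Emit:
{"fn": "drive_tool", "kwargs": {
  "series": [
    {"tx":0,"ty":0,"tz":-0.01,"rx":0,"ry":0,"rz":0,"grip":0},
    {"tx":0,"ty":0,"tz":-0.035,"rx":0,"ry":0,"rz":0,"grip":0},
    {"tx":0,"ty":0,"tz":-0.035,"rx":0,"ry":0,"rz":0,"grip":0},
    {"tx":0,"ty":-0.02,"tz":-0.035,"rx":0,"ry":0,"rz":0,"grip":0},
    {"tx":0,"ty":-0.01,"tz":-0.03,"rx":0,"ry":0,"rz":0,"grip":0},
    {"tx":0,"ty":0,"tz":0,"rx":0,"ry":0,"rz":0,"grip":0}
  ]
}}

```text
clock: 10.25
ee_pos: [411.0, -79.1, 237.4]
eef_rot: [[-0.124, 0.992, -0.001], [0.992, 0.124, -0.006], [-0.006, -0.002, -1.0]]
force: [1.7, 0.3, -0.2]
opening: 0.0
```

```bash
python3 -c "
from h import *
tell()
im,d,K,E=shot('wrist');cv2.imwrite('pics/w6.png',im[:,:,::-1]); Q=(cloud(d,K,E)-C)@B
m=(Q[...,2]>60)&(Q[...,2]<110)&(abs(Q[...,1])<108)&(abs(Q[...,0])<88); p=Q[m]
A=np.c_[p[:,:2],np.ones(len(p))]; k=np.linalg.lstsq(A,p[:,2],rcond=None)[0]; print('lid plane',len(p),k.round(4),'resid',np.std(A@k-p[:,2]).round(2))
k=(Q[...,1]<-116)&(Q[...,1]>-200)&(Q[...,2]>25)&(Q[...,0]>-60)&(Q[...,0]<0)&(Q[...,2]<150); print('bar',np.median(Q[k],0).round(1),k.sum())
"
```

```text
t 10.25 ee [411.  -79.1 237.4] box [-73.4 -48.5 231.4] F [ 1.7  0.3 -0.2] op 0.0 q [-0.34  0.06 -0.31  1.2  -0.01  1.11]
turn deg [-0.1  0.3 -0.3]
lid plane 37727 [-1.20000e-03  2.40000e-03  7.89377e+01] resid 0.72
bar [ -40.4 -135.3   49.9] 144
```

View pics/w6.png

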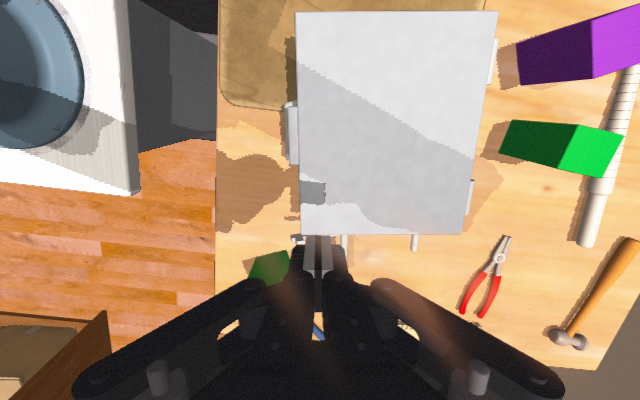

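The wrist view shows the lid flat over the box (slope 0.001 rad), with the stay's end at (298,240) and the cross bar at (343,240) forward. One numeric check of the stay and loose items, then I'll hand in.

```bash
python3 -c "
from h import *
import time
for n in('top','side'):
    im,d,K,E=shot(n); Q=(cloud(d,K,E)-C)@B
    m=(Q[...,1]<-135)&(Q[...,1]>-205)&(Q[...,2]>35)&(Q[...,2]<110)&(Q[...,0]>-75)&(Q[...,0]<110); p=Q[m]; print(n,len(p),np.median(p,0).round(1) if len(p) else '')
    if n=='top':
        f=np.load('top.npz'); df=np.abs(im.astype(int)-f['im']).sum(2)
        for nm,(v,u) in dict(notebook=(170,434),cutters=(240,425),red=(152,382),bowl=(230,193)).items(): print(nm,df[v-15:v+15,u-15:u+15].mean().round(1))
s=manip.get_state(); print(s['clock'],s['force'].round(1))
manip.job_done()
"
```

```text
top 0 
notebook 5.3
cutters 48.2
red 5.5
bowl 5.8
side 74 [ -45.4 -170.8   51.5]
10.4 [-0.1 -0.   0.4]
the job is handed in; nothing more can be done
```

I tipped the carton over, swung the stay onto its front rest, shut the lid, and handed the job in at about 10.4 s.

- **Carton:** I pushed it over the stop, and the wrist depth then showed it lying level, 58 mm high. I could not see it again once the lid was shut.
- **Stay:** I drew the cross bar toward the robot while the lid was open. The wrist view then showed the bar at box x = -35 mm with its top at 59 mm, which fits the rest position. At the end the side camera still saw the bar forward (x = -45, z = 51). The top camera found no bar points in the region I checked, probably because the gripper was in the way.
- **Lid:** I pushed it over from behind and pressed it down, reading 72 N at the wrist at the bottom. The final plane fit gave a slope of about 0.001 rad, so it is shut.
- **Other things:** The notebook, red pliers and bowl look unchanged between the first and last top pictures. The picture around the blue cutters did change (48 against about 5 for the others). That is probably the arm or its shadow, since I never went near them, but I did not check further. The wax and cup looked undisturbed in the last view before the lid closed.

At hand-in the tool was clear of everything, with near-zero force.

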